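Clear the carving jig and hold the blank in its corner

ROBOT

A 6-joint arm with a two-finger parallel gripper is mounted at the origin on the work surface. World frame = base frame: x ahead of the robot, y to its left, z up, the work surface at z = 0. Lengths are in mm, angles in rad, forces in N, time in s.
With the tool pointing down it reaches from about 300 to 850 mm from the base axis. Payload 4.2 kg.
Tool frame: the origin (TCP) lies on the centre line of the jaws, within the pads' length; the fingertips stand 11 mm ahead of it and the grasp point (between the pads) lies 8 mm behind it; z points along the fingers, y is the direction in which the jaws open and shut (so a half turn about z gives the same grasp; the last joint's range is limited). The gripper opens to 91 mm and grips with 3 to 60 N. Pads are 32 mm wide; open, the fingers measure 118 mm over their backs; the gripper's body (76 mm by 178 mm) begins 60 mm behind the grasp point.
Start: joints at [-1.34, 0.32, 1.565, -0, 1.257, -0.02], TCP at [142.705, -557.025, 224.976] pointing down, gripper open.
Joint ranges: [-3.11, 3.11], [-0.84, 2.01], [0.21, 2.61], [-1.34, 4.49], [0.05, 2.63], [-2.56, 2.56]. Speed limits (rad/s): [2.57, 2.57, 3.14, 3.14, 3.14, 3.14].

INTERFACE

Orientations are given as a unit quaternion [w, x, y, z].
In Python, from bench import bot, cams, ticket gives the robot as it stands. The module is installed in compiled form; this text tells all that it offers.
- The arm moves only by the tool drive_tool, never from a script. Its argument "targets" is a list of rows, each an object of numbers: "x", "y", "z": the shift along the tool's x, y, z as a fraction of full scale; "twist": the turn about the tool's z as a fraction of full scale; "claw": the opening in per cent of the stroke, from 0 (shut) to 100 (fully open). In form: [{"x": .., "y": .., "z": .., "twist": .., "claw": ..}, ...]. A call has 1 to 12 rows; each row is the pose to reach, as a shift and turn from the pose commanded when the call began, along the tool's axes at that moment, turning the shorter way round; what a row does not reach only later rows make up. Full scale, the value 1, is 0.75 m for a shift and 180 degrees for a turn. A row lasts 1/8 s, in which the tool goes at most 62.5 mm and 10.7 degrees, less where a joint would pass 70% of its speed; a pose out of reach is approached as far as the arm can. A call with a number of a shift or a turn outside -1 to 1 is refused whole. A call with a gripper value outside its range is refused whole. The fingers move at their own pace and stop on an object; "grip_force" is the grip in N (left out, the last holds). Time passes only in rows, so rows that repeat a pose let the fingers close. It gives the time, the measured TCP pose, the force and the opening at its end, in the units of the state.
- bot.sense(): the state, without advancing time (a new reading comes with each control period).
- cams.capture(name): name is "scene" or "side" or "wrist"; returns a dict with "img" (420x560x3 uint8, blue, green, red), "intrinsics" (3x3 intrinsics, pixels), "k1" (the pictures are not rectified: a ray, as slopes to the right and down, at radius r is drawn at 1 + k1 r^2 times it, then the intrinsics apply), "eye" and "orientation" of the camera in the world; the wrist camera has in their place "tool_from_camera" (4x4, takes a point from camera to tool coordinates, whose origin is the TCP and whose axes are the flange's). Camera axes: x right, y down, z forward; pixel columns grow to the right and rows downward; lengths in mm; the calibration is good to about 2 mm. A picture is of the moment at which its call begins: read the wrist's pose just before it. There is no depth.
- ticket.job_done(): hands the job in, once; it reports no verdict.
The state is a dict: "t": time; "qpos": joint angles; "dq": joint speeds; "effort": joint torques, N m; "tcp_pos": TCP position; "tool_rot": TCP orientation; "ft_force": force on the tool from outside, world axes, zero at the start; "moment": the same for the moment, N m; "finger_gap": finger opening in mm.
Only numpy, scipy, OpenCV 4.12 (cv2) and the standard library are available. Lean on these libraries where they do the work, as an engineer would, in place of code of your own. Each camera call takes 0.05 s, during which the arm holds its last target.

TASK

Clear the orange cup off the carving jig by nesting it all the way down inside the blue cup of the same shape that stands upright on the bench, and let it go there. Then lay the carved wooden blank flat on the jig's board, carved face up, one long side along the long fence, and press it into the corner so that it bears firmly on both fences at once; finish while still gripping it and pressing it there, without letting go. Leave the tools, offcuts and glue bottle where they are.

Things in the scene. Friction and masses are not known exactly. Their poses are not given: they have to be found in the camera images.
- jig: carving jig, fixed to the bench: a plywood board 190 (its x) x 240 (its y) x 12 mm thick, with two dark wooden fences on top. Origin: centre of the board's underside, on the bench. Its yaw varies by up to 0.3 rad.
- jig_corner (a point): the inner corner of the jig, on the board's top face, where the inner faces of the two fences would meet (65, 90, 12 mm from the jig's origin, axes as the jig's). The free space of the board lies towards -x and -y of it; the corner itself is open: the long fence stops 10 mm and the short fence 15 mm short of it. Board and fences are dry wood: friction on any of them (most when the blank is pressed down hard) can swallow several newtons of a sideways push.
- fence_long: long fence along the far (+x) edge of the jig, running along the jig's y: 20 thick x 190 long x 20 mm high above the board. Its inner face looks to the jig's -x and passes through jig_corner. Rigid. Origin: centre of its underside, on the board's top.
- fence_short: short fence along the left (+y) edge of the jig, running along the jig's x: 130 long x 20 thick x 20 mm high above the board. Its inner face looks to the jig's -y and passes through jig_corner. Rigid. Origin: centre of its underside.
- cup: orange plastic cup, open at the top, round and tapered: outside diameter 46 mm at the foot, 66 mm at the rim, 90 mm high, wall 2.5 mm, about 45 g; inside floor 36 mm above the foot. Origin: centre of its foot; z up. Starts upright on the jig's board, in the space where the blank has to go.
- twin: blue plastic cup of exactly the same shape as the orange one, upright on the bench to the left or right of the jig. Origin: centre of its foot; z up. With the orange cup fully nested (1.5 mm play all round) the orange foot is 36 mm above the blue foot and the orange rim stands 36 mm above the blue rim.
- blank: light wooden block 56 (its x) x 100 (its y) x 55 mm high, about 160 g, with a dark sunglasses face carved on top. Origin: centre of its underside; z up, out of the carved face. Lies on the bench, carved face up, on the other side of the jig from the blue cup, yaw within 0.6 rad. Home in the corner its origin is 28 mm (x) and 50 mm (y) from jig_corner, its y axis along the jig's y, either way round.
- knife: carving knife with a dark red handle, 157 mm long, 14 mm high, lying on the bench; leave alone. Origin: on its axis, underneath.
- set_square: flat aluminium set square, legs 170 and 100 mm, 4 mm thick, lying beyond the jig; leave alone. Origin: middle of its long leg.
- sanding_block: cork sanding block 60 x 100 x 33 mm on the bench; leave alone. Origin: centre of its underside.
- offcut_a: notched light wood offcut 70 x 50 x 40 mm; leave alone. Origin: centre of its underside.
- offcut_b: small brown wood offcut 45 x 30 x 30 mm; leave alone. Origin: centre of its underside.
- glue: white glue bottle with a red cap, 52 mm diameter, 110 mm high; leave alone. Origin: centre of its foot.

How it is judged (in metres and radians):
On the way:
1. the orange cup is nested fully down in the upright blue cup and let go (horizontal distance between cup and twin below 0.005 m and z of cup in the frame of twin between 0.031 and 0.04 m and angle between cup's own z axis and vertical below 0.1 rad and angle between twin's own z axis and vertical below 0.08 rad and height (world z) of twin between -0.005 and 0.006 m and contact force between the fingers and cup below 0.1 N and linear speed of cup below 0.03 m/s), for 0.2 s.
At the end, for the whole second after the job is handed in: Orange cup nested in the blue (centres within 5 mm, foot 31-40 mm above the blue foot, both upright, untouched). Blank flat, carved face up, in the corner: within 3 mm of home each way, 0.05 rad of parallel, still, over 1.5 N on each fence and over 1.5 N from the fingers (all of step 1 and contact force between blank and fence_long above 1.5 N and contact force between blank and fence_short above 1.5 N and contact force between the fingers and blank above 1.5 N and x of blank in the frame of jig_corner between -0.031 and -0.025 m and y of blank in the frame of jig_corner between -0.053 and -0.047 m and z of blank in the frame of jig_corner between -0.003 and 0.003 m and angle between the y axis of blank and the y axis of jig, either way round below 0.05 rad and angle between blank's own z axis and vertical below 0.06 rad and linear speed of blank below 0.01 m/s); the arm keeps its last pose, push and grip.
It fails at once if a tool, an offcut or the glue bottle is moved more than 30 mm (distance of any of knife, set_square, sanding_block, offcut_a, offcut_b, glue from where it was at the start of the episode above 0.03 m).
It also fails if it takes over 69 s, if anything falls off the work surface, if the arm or the gripper's body presses on something with over 40 N, if the wrist force passes 120 N, or if a joint passes its speed limit or range.

## Working session

There is one attempt and no reset: what is moved stays moved. The work goes in short steps, Python scripts to look and compute and a tool call to move; the robot and the scene stay as the last step left them, time stands still between calls to the robot, and variables do not carry over. Pictures are saved under pics/ and viewed, and the job is handed in when it is done.

Besides the shell and the picture viewer there is one more tool, called after ">>>" as name([rows], argument=value, ...), one row to a line, values as JSON. drive_tool: Moves the arm, as the interface text tells. Shift numbers are shares of 0.75 m and turn numbers shares of 180 degrees, none past 1 either way. Its arguments: {"type":"object","properties":{"targets":{"type":"array","items":{"type":"object","properties":{"x":{"type":"number","minimum":-1,"maximum":1},"y":{"type":"number","minimum":-1,"maximum":1},"z":{"type":"number","minimum":-1,"maximum":1},"twist":{"type":"number","minimum":-1,"maximum":1},"claw":{"type":"number"}}}},"grip_force":{"type":"number"}},"required":["targets"]}

```bash
mkdir -p pics; cat > h.py <<'E'
import numpy as np, cv2, json
from bench import bot, cams, ticket
E
python3 - <<'E'
from h import *
s=bot.sense(); print({k:np.round(v,4).tolist() for k,v in s.items()})
for n in ["scene","side","wrist"]:
    c=cams.capture(n); cv2.imwrite(f"pics/{n}0.png",c["img"]); np.save(f"{n}0.npy",c,allow_pickle=True)
    print(n,{k:np.round(v,4).tolist() for k,v in c.items() if k!="img"})
E
```

```text
{'t': 0.0, 'qpos': [-1.34, 0.3203, 1.5657, -0.0, 1.2574, -0.02], 'dq': [-0.001, 0.0014, -0.001, 0.0014, 0.0014, -0.0011], 'effort': [-0.0015, -41.2472, -23.198, 0.0725, 0.0458, -0.0002], 'tcp_pos': [142.5682, -556.5381, 224.1167], 'tool_rot': [-0.0009, 0.9921, 0.1251, -0.0001], 'ft_force': [-0.5729, -0.8491, -0.2095], 'moment': [0.0077, -0.0213, 0.044], 'finger_gap': 91.1899}
scene {'intrinsics': [[435.1485, 0.0, 278.6792], [0.0, 435.1485, 202.6741], [0.0, 0.0, 1.0]], 'k1': -0.094, 'eye': [1367.2065, -632.9864, 693.2819], 'orientation': [-0.4298, 0.7948, 0.3792, -0.1996]}
side {'intrinsics': [[440.74, 0.0, 284.4962], [0.0, 440.74, 208.2709], [0.0, 0.0, 1.0]], 'k1': -0.1007, 'eye': [71.858, 518.2028, 725.3052], 'orientation': [0.1511, -0.3653, 0.8386, -0.3749]}
wrist {'intrinsics': [[341.7825, 0.0, 282.5303], [0.0, 341.7825, 210.7463], [0.0, 0.0, 1.0]], 'k1': -0.0303, 'tool_from_camera': [[-0.0001, -0.9676, -0.2524, 69.9552], [1.0, -0.0001, -0.0001, 0.3292], [0.0001, -0.2524, 0.9676, -160.341], [0.0, 0.0, 0.0, 1.0]]}
```

View pics/scene0.png

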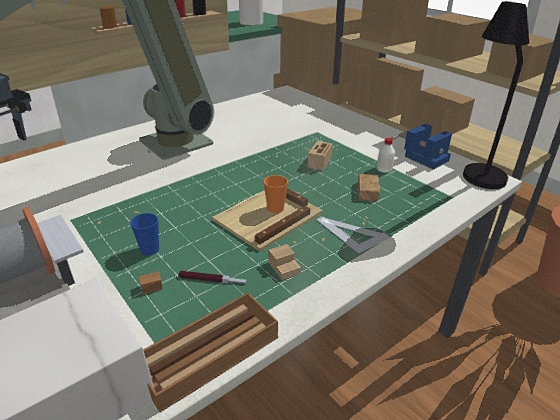

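View pics/side0.png

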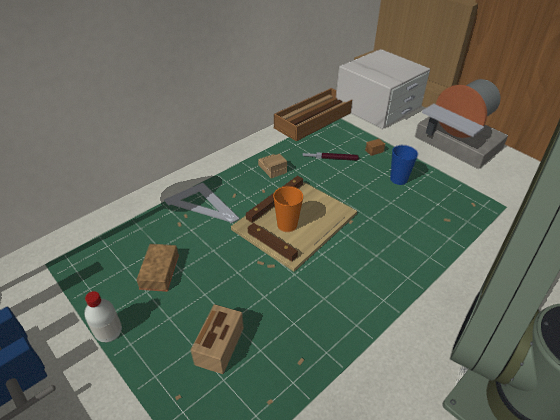

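View pics/wrist0.png

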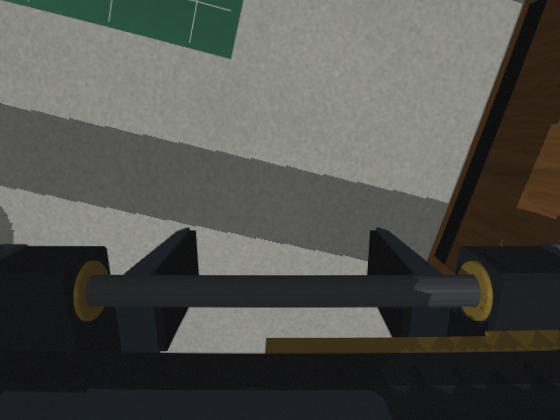

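The scene view shows the blue cup at about (146,235), the orange cup at (275,195) on the jig, the knife at (212,277), the set square at (355,235) and the blank at (320,155). In the side view the blank is at (218,338), the jig at (293,225), the orange cup at (288,208) and the blue cup at (403,165). The wrist view shows only bench. Next I'll measure positions.

```bash
cat > h.py <<'E'
import numpy as np, cv2, json
from bench import bot, cams, ticket
from scipy.spatial.transform import Rotation as R
from scipy.optimize import least_squares
def rot(q): return R.from_quat([q[1],q[2],q[3],q[0]]).as_matrix()
def cam(c,state=None):
    K=np.array(c["intrinsics"]);D=np.array([c["k1"],0,0,0,0.])
    if "eye" in c: return K,D,rot(c["orientation"]),np.array(c["eye"])
    T=np.array(c["tool_from_camera"]);Rt=rot(state["tool_rot"])
    return K,D,Rt@T[:3,:3],Rt@T[:3,3]+np.array(state["tcp_pos"])
def rays(C,uv):
    K,D,Rc,e=C
    n=cv2.undistortPoints(np.array(uv,float).reshape(-1,1,2),K,D)[:,0]
    return np.c_[n,np.ones(len(n))]@Rc.T
def onplane(C,uv,z):
    d=rays(C,uv);e=C[3];return e+d*((z-e[2])/d[:,2])[:,None]
def proj(C,P):
    K,D,Rc,e=C;rv=cv2.Rodrigues(Rc.T)[0]
    return cv2.projectPoints(np.array(P,float).reshape(-1,1,3),rv,-Rc.T@e,K,D)[0][:,0]
def big(m):
    cs=cv2.findContours(m.astype(np.uint8),cv2.RETR_EXTERNAL,cv2.CHAIN_APPROX_NONE)[0]
    return max(cs,key=cv2.contourArea)
def hsv(img): return cv2.cvtColor(img,cv2.COLOR_BGR2HSV).astype(int)
def circ(P,r):
    return least_squares(lambda c:np.hypot(P[:,0]-c[0],P[:,1]-c[1])-r,P[:,:2].mean(0),loss='soft_l1')
E
cat > m1.py <<'E'
from h import *
for n in ["scene","side"]:
    c=np.load(n+"0.npy",allow_pickle=True).item();C=cam(c);H=hsv(c["img"]);h,s,v=H[...,0],H[...,1],H[...,2]
    for name,m,z,reg in [("orange",(h>5)&(h<16)&(s>190)&(v>70),102,(160,220,250,310)),("blue",(h>108)&(h<125)&(s>150)&(v>40),90,None)]:
        m=m.copy()
        if name=="blue":
            w=np.zeros_like(m); 
            if n=="scene": w[200:270,120:175]=1
            else: w[135:200,380:430]=1
        else:
            w=np.zeros_like(m)
            if n=="scene": w[165:220,255:300]=1
            else: w[175:240,265:310]=1
        m&=w
        k=big(m)[:,0]; hull=cv2.convexHull(k)[:,0]
        L=k[k[:,0].argmin()];Rr=k[k[:,0].argmax()]
        top=hull[hull[:,1]<=min(L[1],Rr[1])]+0.0
        # push outward half px
        P=onplane(C,top,z);f=circ(P,33)
        print(n,name,"bbox",cv2.boundingRect(k.reshape(-1,1,2)),L,Rr,len(top),"centre",f.x.round(1),"rms",np.sqrt((f.fun**2).mean()).round(2))
E
python3 m1.py
python3 - <<'E'
from h import *
for n,(x,y,w,h) in {"scene":(200,130,140,140),"side":(170,160,200,220)}.items():
    c=np.load(n+"0.npy",allow_pickle=True).item()["img"]
    cv2.imwrite(f"pics/{n}_crop.png",cv2.resize(c[y:y+h,x:x+w],None,fx=600/h if n=="scene" else 600/h,fy=600/h,interpolation=cv2.INTER_CUBIC))
E
```

```text
Traceback (most recent call last):
  File "m1.py", line 15, in <module>
    k=big(m)[:,0]; hull=cv2.convexHull(k)[:,0]
      ~~~^^^
  File "h.py", line 22, in big
    return max(cs,key=cv2.contourArea)
ValueError: max() iterable argument is empty
```

```bash
ls pics
```

```text
scene0.png
scene_crop.png
side0.png
side_crop.png
wrist0.png
```

View pics/scene_crop.png

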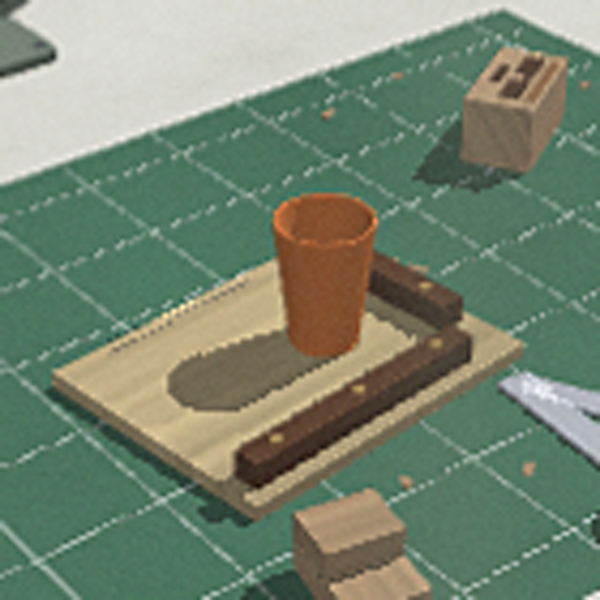

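View pics/side_crop.png

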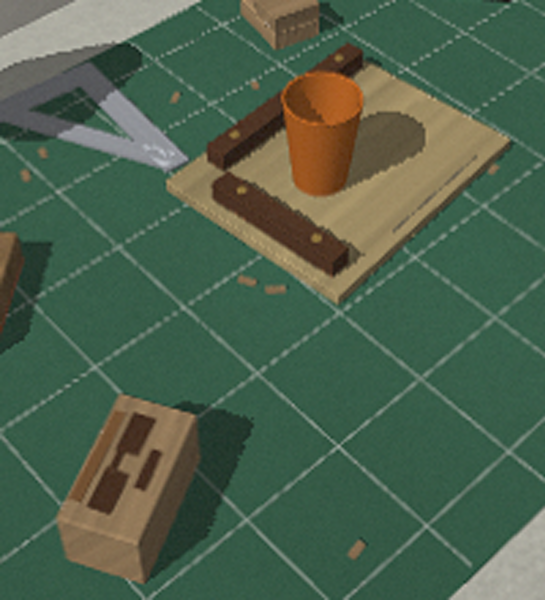

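The crops show the orange cup standing near the corner with the two dark fences behind it, and the blank with its carved face up (side view, original pixels about 192-243 by 305-372). The orange mask came back empty, so I'll tune the thresholds.

```bash
python3 - <<'E'
from h import *
for n,pts in {"scene":[(275,200),(275,182),(146,235),(146,220)],"side":[(288,215),(288,195),(403,170),(403,152)]}.items():
    H=hsv(np.load(n+"0.npy",allow_pickle=True).item()["img"])
    print(n,[H[b,a].tolist() for a,b in pts])
E
sed -i 's/(h>5)&(h<16)&(s>190)&(v>70)/(h<14)\&(s>200)\&(v>70)/' m1.py; sed -i 's/(h>108)&(h<125)&(s>150)&(v>40)/(h>108)\&(h<130)\&(s>120)\&(v>30)/' m1.py; python3 m1.py
```

```text
scene [[12, 167, 133], [12, 176, 133], [110, 179, 97], [109, 166, 106]]
side [[13, 208, 137], [13, 200, 159], [109, 192, 105], [109, 191, 119]]Traceback (most recent call last):
  File "m1.py", line 15, in <module>
    k=big(m)[:,0]; hull=cv2.convexHull(k)[:,0]
      ~~~^^^
  File "h.py", line 22, in big
    return max(cs,key=cv2.contourArea)
ValueError: max() iterable argument is empty
```

```bash
sed -i 's/(h<14)&(s>200)&(v>70)/(h<18)\&(s>135)\&(v>60)/' m1.py; sed -i 's/(h>108)&(h<130)/(h>103)\&(h<130)/' m1.py; python3 m1.py
python3 - <<'E'
from h import *
# hand-read corner px from crops, in original px
cs={n:cam(np.load(n+"0.npy",allow_pickle=True).item()) for n in ["scene","side"]}
s=140/600; q=lambda a,b:(200+a*s,130+b*s)
f=220/600; g=lambda a,b:(170+a*f,160+b*f)
P=onplane(cs["scene"],[q(52,382),q(258,512),q(524,346)],12);print("board scene",P.round(1).tolist())
P=onplane(cs["side"],[g(166,185),g(340,292),g(511,146),g(376,62)],12);print("board side",P.round(1).tolist())
P=onplane(cs["side"],[g(122,396),g(200,410),g(146,550),g(60,515)],55);print("blank side",P.round(1).tolist())
P=onplane(cs["scene"],[q(508,45),q(567,60),q(532,110),q(464,96)],55);print("blank scene",P.round(1).tolist())
E
```

```text
scene orange bbox (264, 175, 24, 38) [264 179] [287 183] 7 centre [590.1  -2.3] rms 1.12
scene blue bbox (131, 213, 28, 43) [131 220] [158 250] 10 centre [ 523.3 -351.7] rms 0.77
side orange bbox (265, 176, 38, 56) [265 199] [302 200] 6 centre [609.3 -23.8] rms 16.48
side blue bbox (390, 146, 27, 39) [390 175] [416 156] 9 centre [ 517.3 -341.6] rms 1.14
board scene [[522.6, -166.1, 12.0], [704.5, -142.1, 12.0], [678.4, 93.6, 12.0]]
board side [[664.5, 105.8, 12.0], [482.9, 79.4, 12.0], [499.9, -147.3, 12.0], [660.9, -142.6, 12.0]]
blank side [[491.6, 277.0, 55.0], [447.9, 245.5, 55.0], [391.8, 334.6, 55.0], [446.1, 359.4, 55.0]]
blank scene [[408.3, 333.7, 55.0], [456.8, 351.4, 55.0], [501.3, 269.6, 55.0], [452.9, 245.1, 55.0]]
```

The two views disagree by about 15 mm in x, so I'll check them by triangulating shared points before trusting either.

```bash
cat > tri.py <<'E'
from h import *
cs={n:cam(np.load(n+"0.npy",allow_pickle=True).item()) for n in ["scene","side"]}
s=140/600; q=lambda a,b:(200+a*s,130+b*s)
f=220/600; g=lambda a,b:(170+a*f,160+b*f)
def tri(a,b):
    d1=rays(cs["scene"],[a])[0];d2=rays(cs["side"],[b])[0];e1=cs["scene"][3];e2=cs["side"][3]
    d1/=np.linalg.norm(d1);d2/=np.linalg.norm(d2)
    t=np.linalg.lstsq(np.c_[d1,-d2],e2-e1,rcond=None)[0]
    p,r=e1+t[0]*d1,e2+t[1]*d2
    return ((p+r)/2).round(1),(p-r).round(1)
if __name__=="__main__":
    for nm,a,b in [("board -x-y",q(52,382),g(511,146)),("board +x+y",q(524,346),g(166,185)),("blank A",q(508,45),g(146,550)),("blank B",q(567,60),g(60,515)),("blankC",q(532,110),g(122,396)),("blankD",q(464,96),g(200,410))]:
        print(nm,a,b,*tri(a,b))
    for n in cs: print(n, proj(cs[n],[[0,0,0],[600,0,0],[600,0,100]]).round(0).tolist(), cs[n][2].round(2).tolist())
E
python3 tri.py
```

```text
board -x-y (212.13333333333333, 219.13333333333333) (357.3666666666667, 213.53333333333333) [ 507.3 -158.1   -0. ] [ 0.5  0.6 -0.3]
board +x+y (322.26666666666665, 210.73333333333335) (230.86666666666667, 227.83333333333331) [670.8 101.5   4.5] [0.1 0.1 0. ]
blank A (318.5333333333333, 140.5) (223.53333333333333, 361.66666666666663) [398.  336.8  49.8] [6.9 7.6 1.2]
blank B (332.3, 144.0) (192.0, 348.8333333333333) [449.4 358.6  50. ] [0.8 0.8 0.2]
blankC (324.1333333333333, 155.66666666666666) (214.73333333333332, 305.2) [494.8 275.7  50.4] [0.6 0.7 0.1]
blankD (308.26666666666665, 152.4) (243.33333333333331, 310.3333333333333) [449.8 246.   53.5] [2.  2.2 0.2]
scene [[176.0, 141.0], [278.0, 214.0], [278.0, 183.0]] [[0.63, 0.43, -0.64], [0.77, -0.34, 0.53], [0.01, -0.83, -0.55]]
side [[522.0, 404.0], [284.0, 224.0], [285.0, 192.0]] [[-0.69, -0.5, 0.53], [-0.73, 0.45, -0.52], [0.02, -0.74, -0.67]]
```

```bash
python3 - <<'E'
from tri import *
for z in (0,80):
  print(z,"side sander base",onplane(cs["side"],[(418,135),(487,163),(507,140),(440,110)],z).round(0).tolist())
  print("scene sander",onplane(cs["scene"],[(70,285),(80,255)],z).round(0).tolist())
  print("drawers scene",onplane(cs["scene"],[(150,350),(80,272)],z).round(0).tolist())
print("side drawers",onplane(cs["side"],[(343,110),(385,128),(425,110)],0).round(0).tolist())
def loc(dp,dyaw,yaw=None):
    s=bot.sense();Rt=rot(s["tool_rot"]);return (Rt.T@np.array(dp)/750).round(4)
s=bot.sense()
print(loc(np.array([480,-430,320])-s["tcp_pos"],0), loc([0,0,100],0))
E
```

```text
0 side sander base [[607.0, -574.0, 0.0], [389.0, -605.0, -0.0], [404.0, -771.0, 0.0], [645.0, -766.0, 0.0]]
scene sander [[525.0, -552.0, 0.0], [434.0, -498.0, 0.0]]
drawers scene [[803.0, -485.0, 0.0], [496.0, -519.0, 0.0]]
80 side sander base [[548.0, -453.0, 80.0], [354.0, -481.0, 80.0], [367.0, -629.0, 80.0], [582.0, -624.0, 80.0]]
scene sander [[623.0, -561.0, 80.0], [541.0, -513.0, 80.0]]
drawers scene [[868.0, -502.0, 80.0], [596.0, -532.0, 80.0]]
side drawers [[859.0, -512.0, 0.0], [699.0, -528.0, 0.0], [679.0, -725.0, 0.0]]
[ 0.4777 -0.0522 -0.1275] [ 0.     -0.0002 -0.1333]
```

>>> drive_tool([
  {"x": 0.475, "y": -0.094, "z": -0.14, "twist": -0.44, "claw": 100},
  {"x": 0.475, "y": -0.094, "z": -0.14, "twist": -0.44, "claw": 100},
  {"x": 0.475, "y": -0.094, "z": -0.14, "twist": -0.44, "claw": 100},
  {"x": 0.475, "y": -0.094, "z": -0.14, "twist": -0.44, "claw": 100},
  {"x": 0.475, "y": -0.094, "z": -0.14, "twist": -0.44, "claw": 100},
  {"x": 0.475, "y": -0.094, "z": -0.14, "twist": -0.44, "claw": 100},
  {"x": 0.475, "y": -0.094, "z": -0.14, "twist": -0.44, "claw": 100},
  {"x": 0.475, "y": -0.094, "z": -0.14, "twist": -0.44, "claw": 100},
  {"x": 0.475, "y": -0.094, "z": -0.14, "twist": -0.44, "claw": 100},
  {"x": 0.475, "y": -0.094, "z": -0.14, "twist": -0.44, "claw": 100},
  {"x": 0.475, "y": -0.094, "z": -0.14, "twist": -0.44, "claw": 100},
])

```text
t: 1.52
tcp_pos: [470.1, -400.5, 329.9]
tool_rot: [-0.0, 0.685, 0.728, -0.0]
ft_force: [-0.1, -0.1, -0.4]
finger_gap: 91.2
```

```bash
cat > look.py <<'E'
from h import *
import sys,pickle
n=sys.argv[1]
s=bot.sense();c=cams.capture("wrist");pickle.dump((s,c),open(n+".pkl","wb"));cv2.imwrite(f"pics/{n}.png",c["img"])
x=rot(s["tool_rot"]);print(round(s["t"],2),np.round(s["tcp_pos"],1),"yaw",round(np.arctan2(x[1,0],x[0,0]),4),"tilt",x[:,2].round(3),"F",np.round(s["ft_force"],1),"gap",round(s["finger_gap"],1),"q",np.round(s["qpos"],2))
E
python3 look.py w1
```

```text
1.52 [ 470.1 -400.5  329.9] yaw 1.6321 tilt [-0.  0. -1.] F [-0.1 -0.1 -0.4] gap 91.2 q [-0.72  0.35  1.26 -0.    1.53 -0.79]
```

View pics/w1.png

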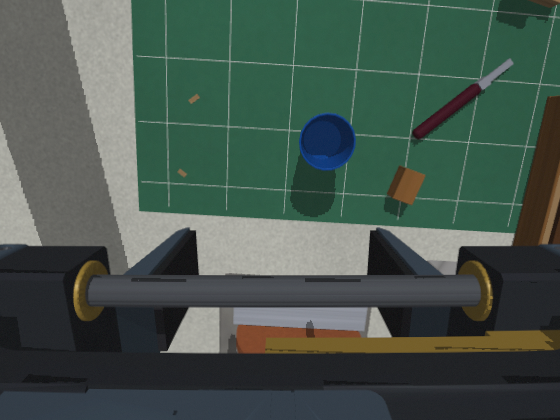

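The wrist view shows the blue cup's rim centred at about (327,142), the knife at (462,100) and the small offcut at (406,186). I'll measure it after moving over the jig.

>>> drive_tool([
  {"x": 0.38, "y": 0.144, "z": 0, "twist": 0, "claw": 100},
  {"x": 0.38, "y": 0.144, "z": 0, "twist": 0, "claw": 100},
  {"x": 0.38, "y": 0.144, "z": 0, "twist": 0, "claw": 100},
  {"x": 0.38, "y": 0.144, "z": 0, "twist": 0, "claw": 100},
  {"x": 0.38, "y": 0.144, "z": 0, "twist": 0, "claw": 100},
  {"x": 0.38, "y": 0.144, "z": 0, "twist": 0, "claw": 100},
  {"x": 0.38, "y": 0.144, "z": 0, "twist": 0, "claw": 100},
  {"x": 0.38, "y": 0.144, "z": 0, "twist": 0, "claw": 100},
])

```text
t: 2.58
tcp_pos: [560.1, -110.4, 330.0]
tool_rot: [0.0, 0.685, 0.728, -0.0]
ft_force: [-0.2, 0.9, 0.1]
finger_gap: 91.4
```

```bash
python3 look.py w2; cat > cup.py <<'E'
from h import *
import sys,pickle
def cup(n,name,z):
    s,c=pickle.load(open(n+".pkl","rb"));C=cam(c,s);H=hsv(c["img"]);h,S,v=H[...,0],H[...,1],H[...,2]
    m=((h>4)&(h<18)&(S>150)&(v>50)) if name=="orange" else ((h>103)&(h<130)&(S>130)&(v>45))
    m[235:]=0
    m=cv2.morphologyEx(m.astype(np.uint8),cv2.MORPH_OPEN,np.ones((3,3)))
    k=cv2.convexHull(big(m))
    mm=np.zeros(m.shape,np.uint8);cv2.fillPoly(mm,[k],1);k=big(mm)[:,0]
    P=onplane(C,k,z);f=least_squares(lambda p:np.hypot(P[:,0]-p[0],P[:,1]-p[1])-p[2],[*P[:,:2].mean(0),33],loss='soft_l1')
    (ex,ey),(a,b),t=cv2.fitEllipse(k.reshape(-1,1,2));e=onplane(C,[(ex,ey)],z)[0]
    g=circ(P,33.)
    print(n,name,"px",round(ex,1),round(ey,1),"axes",round(a,1),round(b,1),"fit",f.x.round(1),"rms",np.sqrt((f.fun**2).mean()).round(2),"ell",e.round(1))
if __name__=="__main__": cup(sys.argv[1],sys.argv[2],float(sys.argv[3]))
E
python3 cup.py w1 blue 90; python3 cup.py w2 orange 102
```

```text
2.58 [ 560.1 -110.4  330. ] yaw 1.6312 tilt [-0. -0. -1.] F [-0.2  0.9  0.1] gap 91.4 q [-0.21  0.27  1.38 -0.    1.5  -0.27]
w1 blue px 326.9 141.3 axes 55.6 57.7 fit [ 517.2 -349.5   32.4] rms 0.3 ell [ 517.1 -348.8   90. ]
w2 orange px 312.0 83.5 axes 60.4 64.0 fit [584.1   0.9  32.6] rms 0.29 ell [584.    1.6 102. ]
```

View pics/w2.png

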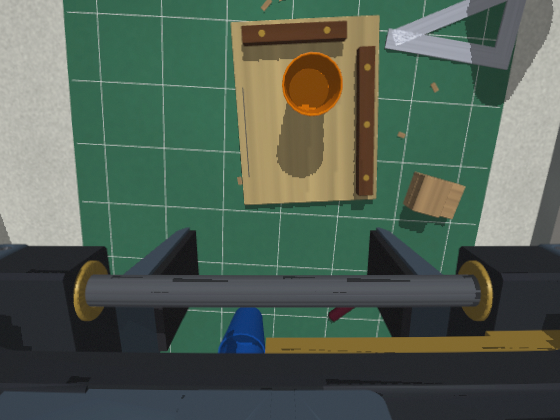

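The wrist view shows the jig with board corners at about (233,22), (380,15), (378,200) and (245,205). The long fence spans x 357-376, the short fence y 20-45, and the cup rim is centred at (312,83).

```bash
cat > jig.py <<'E'
from h import *
import sys,pickle
n=sys.argv[1]
s,c=pickle.load(open(n+".pkl","rb"));C=cam(c,s);H=hsv(c["img"]);h,S,v=H[...,0],H[...,1],H[...,2]
for p in [(250,100),(300,34),(366,90),(330,180),(300,48),(352,100)]: print(p,H[p[1],p[0]])
green=(h>55)&(h<95)&(S>60)
m=(~green).astype(np.uint8);m[225:]=0;m[:,400:]=0;m[:,:200]=0;m[:13]=0
m=cv2.morphologyEx(m,cv2.MORPH_OPEN,np.ones((9,9)))
k=big(m)
def edge(pts,z):  # robust line fit on plane: returns point,dir angle
    P=onplane(C,pts,z)[:,:2].astype(np.float32)
    vx,vy,x0,y0=cv2.fitLine(P,cv2.DIST_HUBER,0,.01,.01)[:,0]
    r=(P-[x0,y0])@[-vy,vx]
    return np.array([x0,y0]),np.array([vx,vy]),np.abs(r).mean()
ks=k[:,0]
for nm,sel in {"left(-x)":(ks[:,0]<250)&(ks[:,1]>40)&(ks[:,1]<190),"right(+x)":(ks[:,0]>372)&(ks[:,1]>40)&(ks[:,1]<190),"bottom(-y)":(ks[:,1]>195)&(ks[:,0]>260)&(ks[:,0]<365),"top(+y)":(ks[:,1]<30)&(ks[:,0]>250)&(ks[:,0]<370)}.items():
    p,d,r=edge(ks[sel],12);print("board",nm,sel.sum(),p.round(1),"ang",np.arctan2(d[1],d[0]).round(4),r.round(2))
dark=((v<95)&(h<20)).astype(np.uint8);dark[225:]=0
cs=cv2.findContours(dark,cv2.RETR_EXTERNAL,cv2.CHAIN_APPROX_NONE)[0]
for q in sorted(cs,key=cv2.contourArea)[-4:]: print(cv2.boundingRect(q),cv2.contourArea(q))
o=c["img"].copy();cv2.drawContours(o,[k],-1,(0,0,255),1);cv2.drawContours(o,cs,-1,(255,0,255),1)
cv2.imwrite("pics/jig_o_%s.png"%n,cv2.resize(o[0:220,200:420],None,fx=2.7,fy=2.7,interpolation=cv2.INTER_NEAREST))
E
python3 jig.py w2
```

```text
(250, 100) [ 21 100 165]
(300, 34) [ 10 144  92]
(366, 90) [ 12 149  89]
(330, 180) [ 21 100 158]
(300, 48) [ 20  96 109]
(352, 100) [ 21 100 155]
board left(-x) 149 [493.4 -36.1] ang -1.4634 0.34
board right(+x) 149 [682.4 -24.7] ang -1.4627 0.32
board bottom(-y) 104 [ 604.5 -148.3] ang 0.1083 0.38
board top(+y) 119 [590.1  91.3] ang 0.1093 0.29
(404, 173, 21, 36) 312.0
(286, 55, 54, 33) 717.5
(242, 22, 105, 25) 1979.5
(355, 46, 20, 151) 2446.0
```

View pics/jig_o_w2.png

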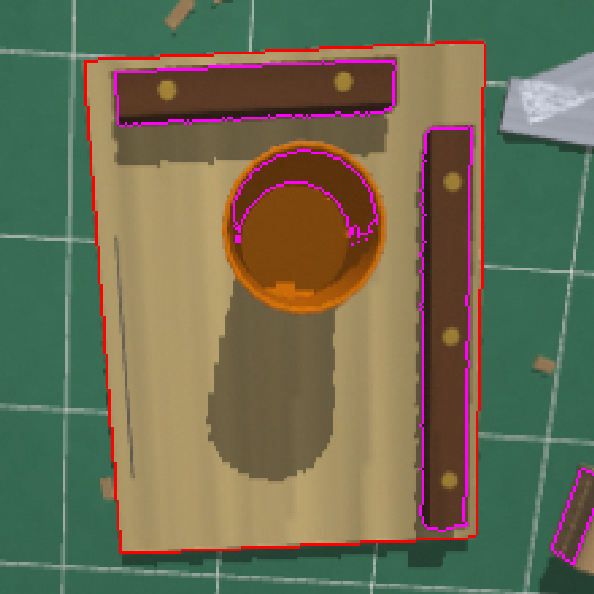

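Jig yaw is 0.108 rad, the board measures 189 x 240 mm (correct), and the corner comes out at about (642.7, 67.0). Next I pick up the orange cup.

>>> drive_tool([
  {"x": 0.146, "y": 0.041, "z": 0.1, "twist": 0, "claw": 100},
  {"x": 0.146, "y": 0.041, "z": 0.12, "twist": 0, "claw": 100},
  {"x": 0.146, "y": 0.041, "z": 0.18, "twist": 0, "claw": 100},
  {"x": 0.146, "y": 0.041, "z": 0.22, "twist": 0, "claw": 100},
  {"x": 0.146, "y": 0.041, "z": 0.22, "twist": 0, "claw": 100},
])

```text
t: 3.25
tcp_pos: [582.6, 1.3, 162.6]
tool_rot: [-0.002, 0.685, 0.728, -0.002]
ft_force: [0.0, -0.0, 0.7]
finger_gap: 91.1
```

```bash
python3 look.py w3
```

```text
3.25 [582.6   1.3 162.6] yaw 1.6319 tilt [-0.006 -0.    -1.   ] F [ 0.  -0.   0.7] gap 91.1 q [-0.02  0.38  1.64 -0.    1.13 -0.08]
```

View pics/w3.png

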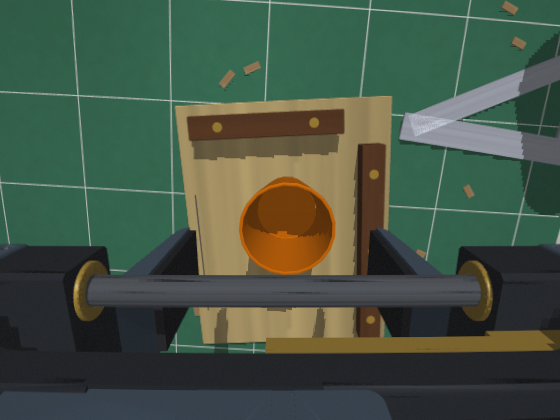

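The cup rim is centred at (287,228), between the fingers (mid at about 283). I'll descend and close.

>>> drive_tool([
  {"x": 0, "y": 0, "z": 0.07, "twist": 0, "claw": 100},
  {"x": 0, "y": 0, "z": 0.105, "twist": 0, "claw": 100},
  {"x": 0, "y": 0, "z": 0.105, "twist": 0, "claw": 100},
  {"x": 0, "y": 0, "z": 0.105, "twist": 0, "claw": 40},
  {"x": 0, "y": 0, "z": 0.105, "twist": 0, "claw": 40},
  {"x": 0, "y": 0, "z": 0.105, "twist": 0, "claw": 40},
  {"x": 0, "y": 0, "z": 0.105, "twist": 0, "claw": 40},
  {"x": 0, "y": 0, "z": 0.105, "twist": 0, "claw": 40},
  {"x": 0, "y": 0, "z": 0.105, "twist": 0, "claw": 40},
], grip_force=12)

```text
t: 4.42
tcp_pos: [585.1, 2.0, 87.6]
tool_rot: [0.001, 0.685, 0.729, 0.001]
ft_force: [-0.4, 0.3, 5.9]
finger_gap: 66.0
```

```bash
python3 look.py w4
```

```text
4.42 [585.1   2.   87.6] yaw 1.6332 tilt [ 0.002 -0.    -1.   ] F [-0.4  0.3  5.9] gap 66.0 q [-0.02  0.45  1.73 -0.    0.95 -0.08]
```

View pics/w4.png

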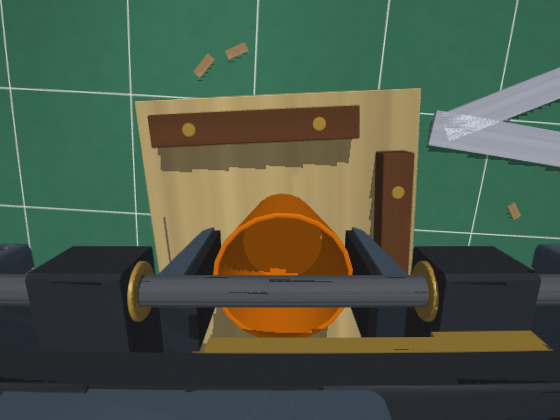

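>>> drive_tool([
  {"x": 0, "y": 0, "z": -0.03, "twist": 0, "claw": 40},
  {"x": 0, "y": 0, "z": -0.08, "twist": 0, "claw": 40},
  {"x": 0, "y": 0, "z": -0.13, "twist": 0, "claw": 40},
  {"x": 0, "y": 0, "z": -0.17, "twist": 0, "claw": 40},
  {"x": 0, "y": 0, "z": -0.17, "twist": 0, "claw": 40},
])

```text
t: 5.1
tcp_pos: [585.6, 2.1, 216.3]
tool_rot: [0.002, 0.685, 0.729, 0.002]
ft_force: [-0.2, 0.3, -0.3]
finger_gap: 65.6
```

```bash
python3 look.py w5; python3 -c "
from h import *
c=cams.capture('side');cv2.imwrite('pics/s5.png',c['img'][80:300,180:460])"
```

```text
5.1 [585.6   2.1 216.3] yaw 1.6332 tilt [ 0.006 -0.    -1.   ] F [-0.2  0.3 -0.3] gap 65.6 q [-0.02  0.34  1.56 -0.    1.24 -0.08]
```

View pics/w5.png

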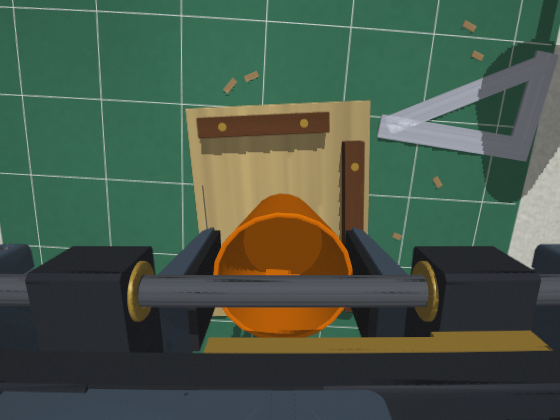

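View pics/s5.png

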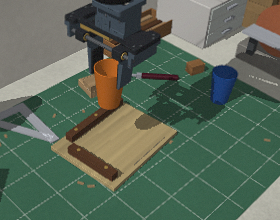

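The cup is held level (gap 65.6, rim centred at (283,275)). I'll carry it over to the blue cup.

>>> drive_tool([
  {"x": -0.06, "y": -0.016, "z": 0, "twist": 0, "claw": 40},
  {"x": -0.13, "y": -0.034, "z": 0, "twist": 0, "claw": 40},
  {"x": -0.2, "y": -0.052, "z": 0, "twist": 0, "claw": 40},
  {"x": -0.27, "y": -0.07, "z": 0, "twist": 0, "claw": 40},
  {"x": -0.34, "y": -0.088, "z": 0, "twist": 0, "claw": 40},
  {"x": -0.4, "y": -0.104, "z": 0, "twist": 0, "claw": 40},
  {"x": -0.44, "y": -0.114, "z": 0, "twist": 0, "claw": 40},
  {"x": -0.46, "y": -0.119, "z": 0, "twist": 0, "claw": 40},
  {"x": -0.46, "y": -0.119, "z": 0, "twist": 0, "claw": 40},
  {"x": -0.46, "y": -0.119, "z": 0, "twist": 0, "claw": 40},
])

```text
t: 6.45
tcp_pos: [516.8, -346.5, 213.3]
tool_rot: [-0.001, 0.684, 0.729, 0.0]
ft_force: [0.6, -0.0, 0.0]
finger_gap: 65.9
```

```bash
python3 look.py w6; python3 -c "
from h import *
c=cams.capture('side')['img'];d=cams.capture('scene')['img']
cv2.imwrite('pics/s6.png',np.hstack([cv2.resize(c[60:210,330:480],(400,400)),cv2.resize(d[130:280,70:220],(400,400))]))"
```

```text
6.45 [ 516.8 -346.5  213.3] yaw 1.6341 tilt [-0.001  0.001 -1.   ] F [ 0.6 -0.   0. ] gap 65.9 q [-0.61  0.4   1.47  0.    1.27 -0.67]
```

View pics/s6.png

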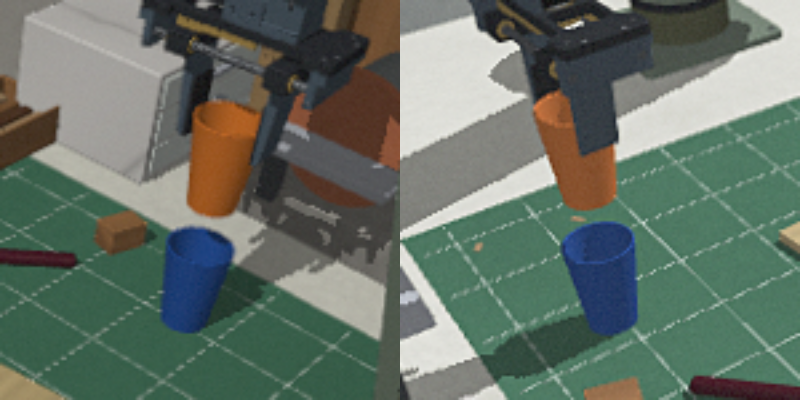

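View pics/w6.png

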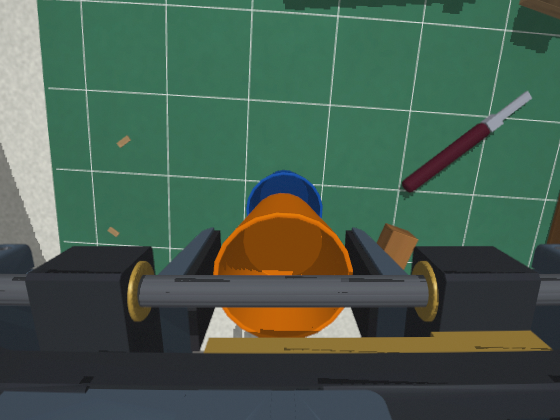

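```bash
python3 - <<'E'
from h import *
import pickle
s,c=pickle.load(open("w6.pkl","rb"));C=cam(c,s);H=hsv(c["img"]);h,S,v=H[...,0],H[...,1],H[...,2]
m=((h>103)&(h<130)&(S>130)&(v>45));m[:165]=0;m[206:]=0;m[:,:240]=0;m[:,330:]=0
k=big(m)[:,0];hull=cv2.convexHull(k)[:,0]
t=np.array([[k[k[:,1]==r,0].min(),r] for r in range(176,205)]+[[k[k[:,1]==r,0].max(),r] for r in range(176,205)]+[[u,k[k[:,0]==u,1].min()] for u in range(262,308)])
P=onplane(C,t,90);f=circ(P,32.6);print("blue",f.x.round(1),np.sqrt((f.fun**2).mean()).round(2))
# orange rim expected z
m=((h>4)&(h<18)&(S>150)&(v>50));m[340:]=0;m[:,:200]=0;m[:,360:]=0
# rim outer edge: left/right sides around rows 250..272
t=[[np.where(m[r])[0].min(),r] for r in range(235,272)]+[[np.where(m[r])[0].max(),r] for r in range(235,272)]
P=onplane(C,t,s["tcp_pos"][2]+16);f=circ(P,33);print("orange rim",f.x.round(1),np.sqrt((f.fun**2).mean()).round(2))
print([np.round(bot.sense()["tcp_pos"],1).tolist() for _ in range(3)])
for i in range(4):
    cams.capture("side");s2=bot.sense();print(s2["t"],np.round(s2["tcp_pos"],1))
E
```

```text
blue [ 517.2 -349.2] 0.73
orange rim [ 516.1 -348.5] 0.3
[[517.0, -346.7, 213.8], [517.0, -346.7, 213.8], [517.0, -346.7, 213.8]]
6.65 [ 517.  -346.9  213.9]
6.7 [ 516.9 -347.   213.9]
6.75 [ 516.9 -347.2  213.9]
6.8 [ 516.8 -347.3  213.9]
```

>>> drive_tool([
  {"x": 0, "y": 0.001, "z": 0.03, "twist": 0, "claw": 40},
  {"x": 0, "y": 0.001, "z": 0.06, "twist": 0, "claw": 40},
  {"x": 0, "y": 0.001, "z": 0.09, "twist": 0, "claw": 40},
  {"x": 0, "y": 0.001, "z": 0.11, "twist": 0, "claw": 40},
  {"x": 0, "y": 0.001, "z": 0.12, "twist": 0, "claw": 40},
  {"x": 0, "y": 0.001, "z": 0.12, "twist": 0, "claw": 40},
])

```text
t: 7.55
tcp_pos: [517.4, -347.8, 123.6]
tool_rot: [-0.0, 0.685, 0.729, -0.0]
ft_force: [-0.7, 0.1, 0.2]
finger_gap: 64.9
```

```bash
cat > look2.py <<'E'
from h import *
import sys
n=sys.argv[1]
s=bot.sense();print(round(s["t"],2),np.round(s["tcp_pos"],1),"F",np.round(s["ft_force"],1),"gap",round(s["finger_gap"],1))
c=cams.capture('side')['img'];d=cams.capture('scene')['img']
cv2.imwrite(f'pics/{n}.png',np.hstack([cv2.resize(c[80:210,340:470],(400,400)),cv2.resize(d[140:270,80:210],(400,400))]))
E
python3 look2.py s7
```

```text
7.55 [ 517.4 -347.8  123.6] F [-0.7  0.1  0.2] gap 64.9
```

View pics/s7.png

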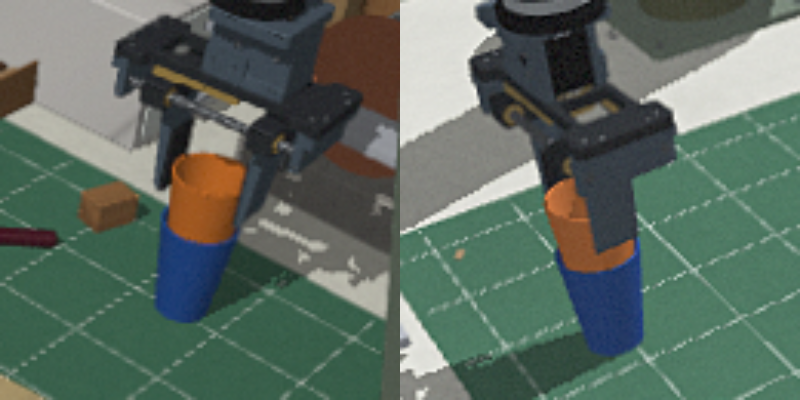

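The orange cup has entered the blue one cleanly and both stand upright. I'll continue the last ~12 mm slowly.

>>> drive_tool([
  {"x": 0, "y": 0, "z": 0.006, "twist": 0, "claw": 40},
  {"x": 0, "y": 0, "z": 0.012, "twist": 0, "claw": 40},
  {"x": 0, "y": 0, "z": 0.016, "twist": 0, "claw": 40},
  {"x": 0, "y": 0, "z": 0.018, "twist": 0, "claw": 40},
  {"x": 0, "y": 0, "z": 0.018, "twist": 0, "claw": 40},
])

```text
t: 8.28
tcp_pos: [517.8, -348.3, 111.7]
tool_rot: [0.001, 0.685, 0.729, -0.0]
ft_force: [-0.7, -0.3, 6.6]
finger_gap: 66.0
```

```bash
python3 look2.py s8
```

```text
8.28 [ 517.8 -348.3  111.7] F [-0.7 -0.3  6.6] gap 66.0
```

View pics/s8.png

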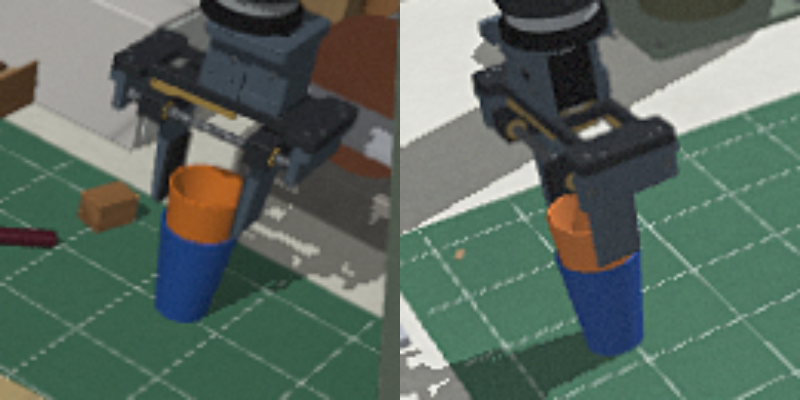

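The contact force of 6.6 N came at the predicted nested height (111.7), so the cup is seated. I'll release and lift.

>>> drive_tool([
  {"x": 0, "y": 0, "z": 0.015, "twist": 0, "claw": 100},
  {"x": 0, "y": 0, "z": 0.015, "twist": 0, "claw": 100},
  {"x": 0, "y": 0, "z": 0.015, "twist": 0, "claw": 100},
  {"x": 0, "y": 0, "z": 0.015, "twist": 0, "claw": 100},
  {"x": 0, "y": 0, "z": -0.01, "twist": 0, "claw": 100},
  {"x": 0, "y": 0, "z": -0.06, "twist": 0, "claw": 100},
  {"x": 0, "y": 0, "z": -0.13, "twist": 0, "claw": 100},
  {"x": 0, "y": 0, "z": -0.2, "twist": 0, "claw": 100},
  {"x": 0, "y": 0, "z": -0.2, "twist": 0, "claw": 100},
])

```text
t: 9.5
tcp_pos: [519.3, -349.1, 265.8]
tool_rot: [0.005, 0.685, 0.729, 0.001]
ft_force: [-0.4, -0.2, 0.1]
finger_gap: 91.0
```

```bash
python3 look2.py s9; python3 look.py w9
```

```text
9.5 [ 519.3 -349.1  265.8] F [-0.4 -0.2  0.1] gap 91.0
9.6 [ 517.3 -347.7  260.5] yaw 1.6331 tilt [ 0.001 -0.001 -1.   ] F [ 0.1  0.1 -0.4] gap 91.1 q [-0.61  0.38  1.39 -0.    1.38 -0.67]
```

View pics/s9.png

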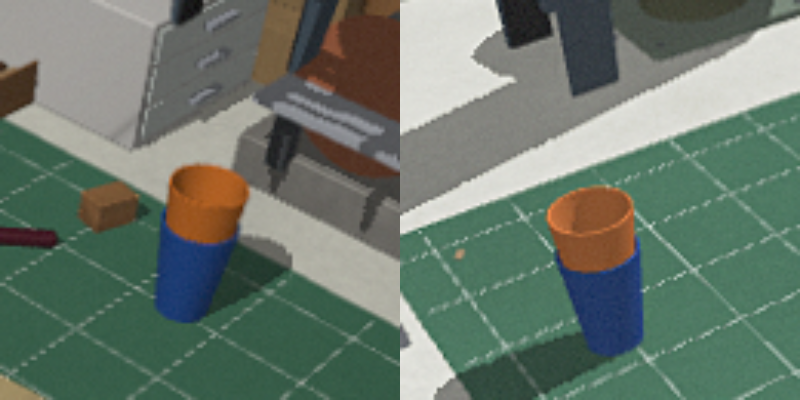

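View pics/w9.png

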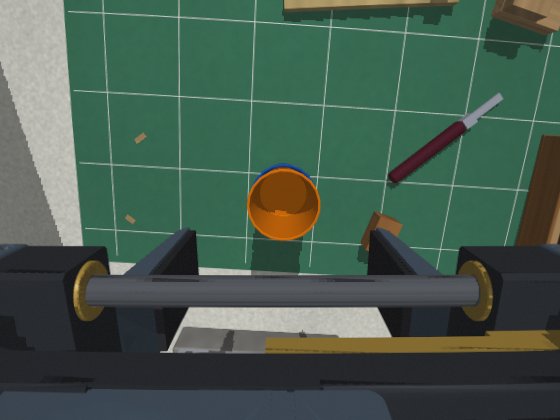

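The cups are nested and free: the orange rim sits in the blue one with about a third of the cup showing. I'll check its height numerically by fitting the rim radius.

```bash
sed 's/m\[235:\]=0/m[250:]=0/' cup.py > cup9.py; for z in 122 126 132; do python3 cup9.py w9 orange $z; done
```

```text
w9 orange px 283.2 204.2 axes 72.0 72.4 fit [ 517.3 -350.2   32.9] rms 0.4 ell [ 517.2 -349.2  122. ]
w9 orange px 283.2 204.2 axes 72.0 72.4 fit [ 517.2 -349.2   32.5] rms 0.4 ell [ 517.1 -348.3  126. ]
w9 orange px 283.2 204.2 axes 72.0 72.4 fit [ 517.1 -347.7   31.8] rms 0.39 ell [ 517.  -346.8  132. ]
```

>>> drive_tool([
  {"x": 0.775, "y": 0.004, "z": -0.08, "twist": -0.13, "claw": 100},
  {"x": 0.775, "y": 0.004, "z": -0.08, "twist": -0.13, "claw": 100},
  {"x": 0.775, "y": 0.004, "z": -0.08, "twist": -0.13, "claw": 100},
  {"x": 0.775, "y": 0.004, "z": -0.08, "twist": -0.13, "claw": 100},
  {"x": 0.775, "y": 0.004, "z": -0.08, "twist": -0.13, "claw": 100},
  {"x": 0.775, "y": 0.004, "z": -0.08, "twist": -0.13, "claw": 100},
  {"x": 0.775, "y": 0.004, "z": -0.08, "twist": -0.13, "claw": 100},
  {"x": 0.775, "y": 0.004, "z": -0.08, "twist": -0.13, "claw": 100},
  {"x": 0.775, "y": 0.004, "z": -0.08, "twist": -0.13, "claw": 100},
  {"x": 0.775, "y": 0.004, "z": -0.08, "twist": -0.13, "claw": 100},
  {"x": 0.775, "y": 0.004, "z": -0.08, "twist": -0.13, "claw": 100},
  {"x": 0.775, "y": 0.004, "z": -0.08, "twist": -0.13, "claw": 100},
])

```text
t: 11.15
tcp_pos: [483.9, 231.5, 318.9]
tool_rot: [-0.0, 0.523, 0.852, -0.001]
ft_force: [-0.4, -0.7, 0.4]
finger_gap: 91.2
```

```bash
python3 look.py w10
```

```text
11.15 [483.9 231.5 318.9] yaw 2.041 tilt [-0.002 -0.002 -1.   ] F [-0.4 -0.7  0.4] gap 91.2 q [ 0.43  0.21  1.48 -0.    1.45 -0.04]
```

View pics/w10.png

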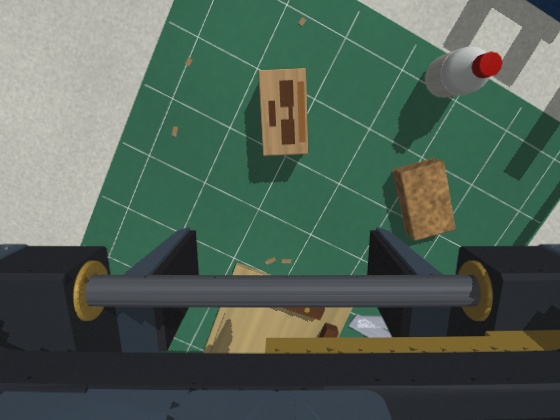

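The blank is right below the camera at about (284,112), spanning x 260-308 and y 68-156, with the carved face up. I'll measure it with minAreaRect.

```bash
cat > blank.py <<'E'
from h import *
import sys,pickle
n=sys.argv[1];z=float(sys.argv[2])
s,c=pickle.load(open(n+".pkl","rb"));C=cam(c,s);H=hsv(c["img"]);h,S,v=H[...,0],H[...,1],H[...,2]
m=((h<30)&(S>60)).astype(np.uint8)
w=np.zeros_like(m);a,b,d,e=map(int,sys.argv[3:7]);w[b:e,a:d]=1;m&=w
m=cv2.morphologyEx(m,cv2.MORPH_OPEN,np.ones((5,5)));m=cv2.morphologyEx(m,cv2.MORPH_CLOSE,np.ones((9,9)))
k=big(m);print(cv2.minAreaRect(k))
P=onplane(C,k[:,0],z)[:,:2].astype(np.float32)
(cx,cy),(W,L),a=cv2.minAreaRect(P);print("centre",round(cx,1),round(cy,1),"size",round(W,1),round(L,1),"ang",a, np.radians(a))
bx=cv2.boxPoints(((cx,cy),(W,L),a));print(bx.round(1).tolist())
o=c["img"].copy();cv2.drawContours(o,[k],-1,(0,0,255),1);cv2.imwrite(f"pics/{n}_o.png",cv2.resize(o[b-10:e+10,a0-10:d+10] if (a0:=int(sys.argv[3])) is not None else o,None,fx=3,fy=3))
E
python3 blank.py w10 55 245 55 325 170
```

```text
((283.59527587890625, 111.69151306152344), (86.13601684570312, 47.34657287597656), 87.51044464111328)
centre 446.6 303.5 size 55.7 99.6 ang 29.351505279541016 0.5122804075444893
[[397.8999938964844, 333.29998779296875], [446.70001220703125, 246.5], [495.20001220703125, 273.79998779296875], [446.3999938964844, 360.6000061035156]]
```

View pics/w10_o.png

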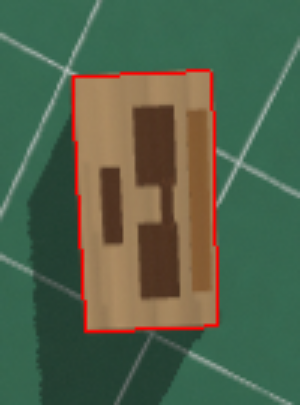

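>>> drive_tool([
  {"x": 0.108, "y": -0.001, "z": 0.07, "twist": -0.0134, "claw": 100},
  {"x": 0.108, "y": -0.001, "z": 0.14, "twist": -0.0134, "claw": 100},
  {"x": 0.108, "y": -0.001, "z": 0.21, "twist": -0.0134, "claw": 100},
  {"x": 0.108, "y": -0.001, "z": 0.25, "twist": -0.0134, "claw": 100},
  {"x": 0.108, "y": -0.001, "z": 0.25, "twist": -0.0134, "claw": 100},
  {"x": 0.108, "y": -0.001, "z": 0.25, "twist": -0.0134, "claw": 100},
])

```text
t: 11.95
tcp_pos: [448.1, 304.2, 134.2]
tool_rot: [0.001, 0.505, 0.863, 0.001]
ft_force: [0.4, 0.2, 0.2]
finger_gap: 91.2
```

```bash
python3 look.py w11; python3 blank.py w11 55 200 100 360 278
```

```text
11.95 [448.1 304.2 134.2] yaw 2.0822 tilt [ 0.002  0.001 -1.   ] F [0.4 0.2 0.2] gap 91.2 q [ 0.58  0.34  1.78 -0.    1.02  0.06]
((281.5, 211.0), (126.0, 79.0), 90.0)
centre 443.7 308.6 size 55.5 94.7 ang 29.29201316833496 0.511242074324981
[[396.3999938964844, 336.29998779296875], [442.70001220703125, 253.6999969482422], [491.1000061035156, 280.79998779296875], [444.79998779296875, 363.3999938964844]]
```

View pics/w11.png

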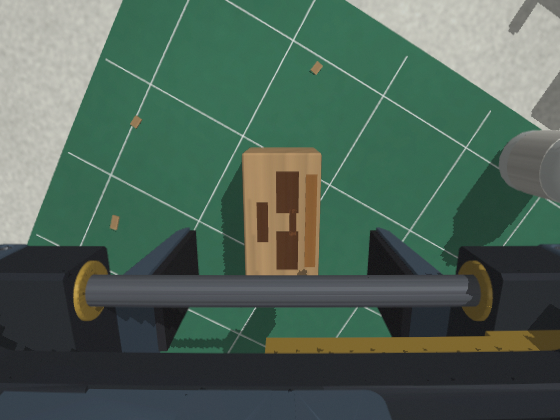

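>>> drive_tool([
  {"x": 0, "y": 0, "z": 0.06, "twist": 0, "claw": 100},
  {"x": 0, "y": 0, "z": 0.11, "twist": 0, "claw": 100},
  {"x": 0, "y": 0, "z": 0.126, "twist": 0, "claw": 100},
  {"x": 0, "y": 0, "z": 0.126, "twist": 0, "claw": 100},
  {"x": 0, "y": 0, "z": 0.126, "twist": 0, "claw": 30},
  {"x": 0, "y": 0, "z": 0.126, "twist": 0, "claw": 30},
  {"x": 0, "y": 0, "z": 0.126, "twist": 0, "claw": 30},
  {"x": 0, "y": 0, "z": 0.126, "twist": 0, "claw": 30},
  {"x": 0, "y": 0, "z": 0.126, "twist": 0, "claw": 30},
  {"x": 0, "y": 0, "z": 0.126, "twist": 0, "claw": 30},
], grip_force=40)

```text
t: 13.25
tcp_pos: [447.0, 304.5, 38.5]
tool_rot: [0.0, 0.505, 0.863, 0.0]
ft_force: [-0.9, -1.0, 3.6]
finger_gap: 55.8
```

```bash
python3 look.py w12
```

```text
13.25 [447.  304.5  38.5] yaw 2.0836 tilt [ 0.001  0.    -1.   ] F [-0.9 -1.   3.6] gap 55.8 q [ 0.58  0.45  1.89 -0.    0.8   0.06]
```

View pics/w12.png

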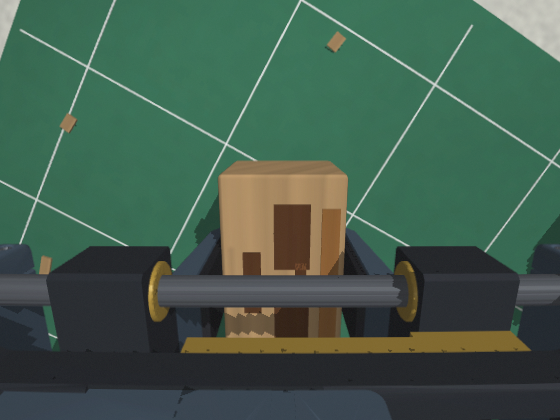

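Gripped (gap 55.8 for the 56 mm block), aligned in the jaws. I'll lift it and carry it to hover over the jig, 12 mm short of both fences.

>>> drive_tool([
  {"x": 0, "y": 0, "z": -0.05, "twist": 0, "claw": 30},
  {"x": 0, "y": 0, "z": -0.11, "twist": 0, "claw": 30},
  {"x": -0.06, "y": -0.001, "z": -0.12, "twist": 0.02, "claw": 30},
  {"x": -0.13, "y": -0.002, "z": -0.12, "twist": 0.04, "claw": 30},
  {"x": -0.2, "y": -0.004, "z": -0.12, "twist": 0.07, "claw": 30},
  {"x": -0.27, "y": -0.006, "z": -0.12, "twist": 0.1, "claw": 30},
  {"x": -0.34, "y": -0.008, "z": -0.12, "twist": 0.12, "claw": 30},
  {"x": -0.4, "y": -0.009, "z": -0.12, "twist": 0.1287, "claw": 30},
  {"x": -0.44, "y": -0.009, "z": -0.12, "twist": 0.1287, "claw": 30},
  {"x": -0.458, "y": -0.009, "z": -0.12, "twist": 0.1287, "claw": 30},
  {"x": -0.458, "y": -0.009, "z": -0.12, "twist": 0.1287, "claw": 30},
  {"x": -0.458, "y": -0.009, "z": -0.12, "twist": 0.1287, "claw": 30},
])

```text
t: 14.8
tcp_pos: [608.6, 2.9, 127.9]
tool_rot: [-0.001, 0.667, 0.745, -0.0]
ft_force: [0.6, 1.2, -1.3]
finger_gap: 56.0
```

```bash
python3 look.py w13; cat > look3.py <<'E'
from h import *
import sys
n=sys.argv[1]
c=cams.capture('side')['img'];d=cams.capture('scene')['img']
cv2.imwrite(f'pics/{n}.png',np.hstack([cv2.resize(c[140:290,210:360],(400,400)),cv2.resize(d[140:260,205:325],(400,400))]))
E
python3 look3.py s13
```

```text
14.8 [608.6   2.9 127.9] yaw 1.6802 tilt [-0.001  0.    -1.   ] F [ 0.6  1.2 -1.3] gap 56.0 q [-0.01  0.45  1.62  0.    1.07 -0.12]
```

View pics/w13.png

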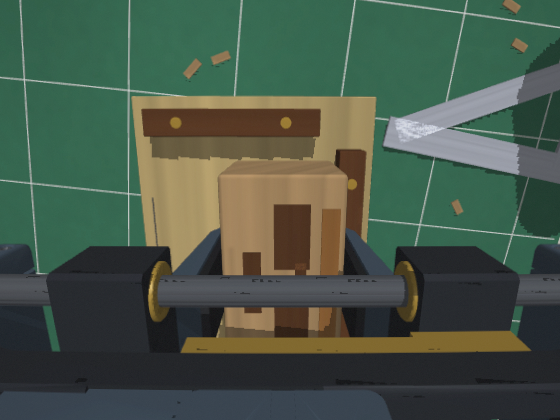

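View pics/s13.png

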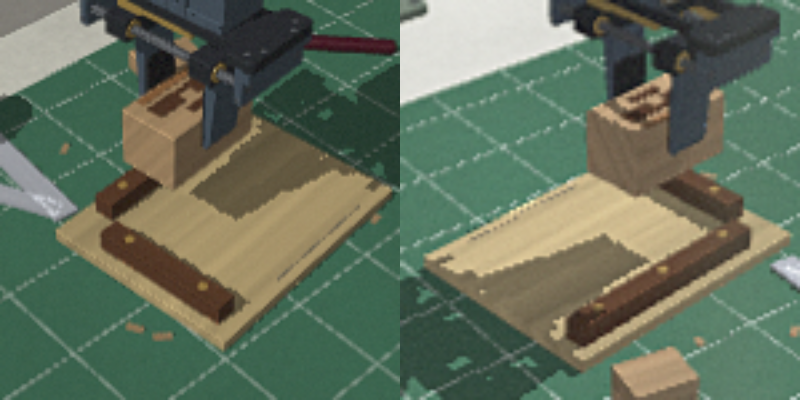

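The block hangs level and parallel to the fences, inside both. Lowering.

>>> drive_tool([
  {"x": 0, "y": 0, "z": 0.05, "twist": 0, "claw": 30},
  {"x": 0, "y": 0, "z": 0.085, "twist": 0, "claw": 30},
  {"x": 0, "y": 0, "z": 0.098, "twist": 0, "claw": 30},
  {"x": 0, "y": 0, "z": 0.102, "twist": 0, "claw": 30},
  {"x": 0, "y": 0, "z": 0.102, "twist": 0, "claw": 30},
  {"x": 0, "y": 0, "z": 0.102, "twist": 0, "claw": 30},
  {"x": 0, "y": 0, "z": 0.102, "twist": 0, "claw": 30},
])

```text
t: 15.82
tcp_pos: [609.8, 1.7, 52.4]
tool_rot: [0.001, 0.668, 0.744, 0.0]
ft_force: [-0.1, 0.0, -0.6]
finger_gap: 56.0
```

```bash
python3 look.py w14;python3 look3.py s14
```

```text
15.82 [609.8   1.7  52.4] yaw 1.6792 tilt [ 0.001 -0.    -1.   ] F [-0.1  0.  -0.6] gap 56.0 q [-0.02  0.52  1.71 -0.    0.91 -0.12]
```

View pics/w14.png

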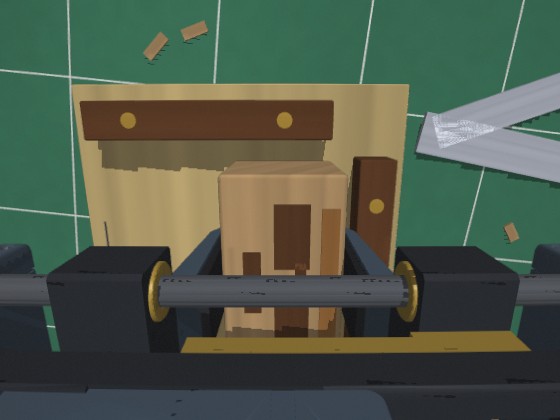

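View pics/s14.png

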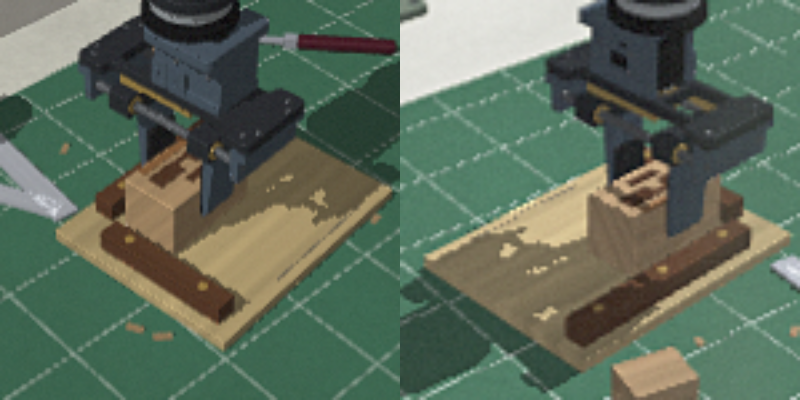

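The block is about 1-2 mm above the board, 12 mm from each fence, and parallel. I'll close in gently while lowering.

>>> drive_tool([
  {"x": 0.006, "y": 0.006, "z": 0.001, "twist": 0, "claw": 30},
  {"x": 0.011, "y": 0.011, "z": 0.002, "twist": 0, "claw": 30},
  {"x": 0.011, "y": 0.013, "z": 0.002, "twist": 0, "claw": 30},
  {"x": 0.011, "y": 0.015, "z": 0.002, "twist": 0, "claw": 30},
  {"x": 0.011, "y": 0.016, "z": 0.002, "twist": 0, "claw": 30},
  {"x": 0.011, "y": 0.016, "z": 0.002, "twist": 0, "claw": 30},
])

```text
t: 16.73
tcp_pos: [619.1, 11.4, 50.6]
tool_rot: [-0.001, 0.668, 0.744, -0.001]
ft_force: [-5.7, -1.4, 6.0]
finger_gap: 56.1
```

```bash
cat > st.py <<'E'
from h import *
s=bot.sense();a=.108;u=np.array([np.cos(a),np.sin(a)]);v=np.array([-np.sin(a),np.cos(a)]);p=np.array(s["tcp_pos"]);F=np.array(s["ft_force"])
x=rot(s["tool_rot"]);k=np.array([642.7,67.0])
print(round(s["t"],2),"jig xy of tcp from corner",((p[:2]-k)@u).round(1),((p[:2]-k)@v).round(1),"z",p[2].round(1),"Fjig",(F[:2]@u).round(1),(F[:2]@v).round(1),F[2].round(1),"M",np.round(s["moment"],2),"yaw",np.arctan2(x[1,0],x[0,0]).round(4),"gap",round(s["finger_gap"],1))
E
python3 st.py
```

```text
16.73 jig xy of tcp from corner -29.5 -52.8 z 50.6 Fjig -5.9 -0.8 6.0 M [-0.18  0.76  0.02] yaw 1.6792 gap 56.1
```

>>> drive_tool([
  {"x": 0, "y": 0, "z": -0.001, "twist": 0, "claw": 30},
  {"x": 0, "y": 0.001, "z": -0.001, "twist": 0, "claw": 30},
  {"x": 0, "y": 0.002, "z": -0.001, "twist": 0, "claw": 30},
  {"x": 0, "y": 0.002, "z": -0.001, "twist": 0, "claw": 30},
])

```text
t: 17.23
tcp_pos: [621.6, 11.5, 50.6]
tool_rot: [-0.0, 0.668, 0.744, -0.0]
ft_force: [-0.7, -0.2, -1.9]
finger_gap: 55.8
```

```bash
python3 st.py
```

```text
17.23 jig xy of tcp from corner -26.9 -52.9 z 50.6 Fjig -0.7 -0.1 -1.9 M [-0.    0.17 -0.04] yaw 1.6791 gap 55.8
```

>>> drive_tool([
  {"x": 0, "y": 0.001, "z": 0, "twist": 0, "claw": 30},
  {"x": 0, "y": 0.002, "z": 0, "twist": 0, "claw": 30},
  {"x": 0, "y": 0.003, "z": 0, "twist": 0, "claw": 30},
  {"x": 0, "y": 0.003, "z": 0, "twist": 0, "claw": 30},
])

```text
t: 17.73
tcp_pos: [621.8, 11.6, 50.7]
tool_rot: [-0.002, 0.668, 0.744, -0.002]
ft_force: [-7.1, 0.4, 4.1]
finger_gap: 55.6
```

```bash
python3 st.py; python3 look.py w15; python3 look3.py s15
```

```text
17.73 jig xy of tcp from corner -26.8 -52.9 z 50.7 Fjig -7.0 1.2 4.1 M [-0.14  1.16 -0.24] yaw 1.6789 gap 55.6
17.73 [621.8  11.6  50.7] yaw 1.6789 tilt [-0.006 -0.    -1.   ] F [-7.1  0.4  4.1] gap 55.6 q [ 0.    0.54  1.67 -0.    0.93 -0.11]
```

View pics/w15.png

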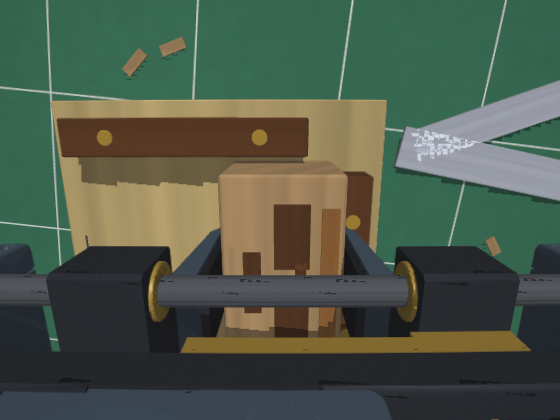

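View pics/s15.png

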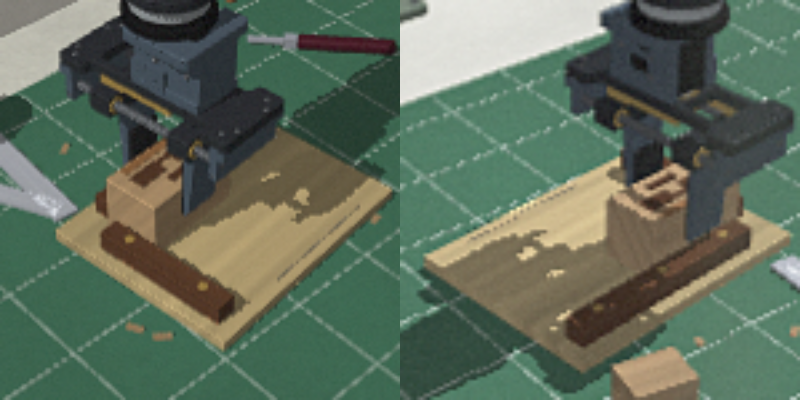

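It stalled at x = -26.8 with -7 N, so the long fence is bearing. Now I push along y to the short fence, easing off the x push and the down force a little.

>>> drive_tool([
  {"x": 0, "y": -0.001, "z": -0.0005, "twist": 0, "claw": 30},
  {"x": 0.002, "y": -0.001, "z": -0.0005, "twist": 0, "claw": 30},
  {"x": 0.004, "y": -0.001, "z": -0.0005, "twist": 0, "claw": 30},
  {"x": 0.005, "y": -0.001, "z": -0.0005, "twist": 0, "claw": 30},
  {"x": 0.005, "y": -0.001, "z": -0.0005, "twist": 0, "claw": 30},
])

```text
t: 18.5
tcp_pos: [621.5, 13.5, 50.8]
tool_rot: [-0.0, 0.668, 0.744, -0.002]
ft_force: [-4.8, -5.6, 0.1]
finger_gap: 55.7
```

```bash
python3 st.py
```

```text
18.5 jig xy of tcp from corner -26.8 -50.9 z 50.8 Fjig -5.4 -5.1 0.1 M [-1.08  0.91 -0.33] yaw 1.6794 gap 55.7
```

>>> drive_tool([
  {"x": 0.001, "y": 0, "z": 0, "twist": 0, "claw": 30},
  {"x": 0.002, "y": 0, "z": 0, "twist": 0, "claw": 30},
  {"x": 0.003, "y": 0, "z": 0, "twist": 0, "claw": 30},
  {"x": 0.003, "y": 0, "z": 0, "twist": 0, "claw": 30},
  {"x": 0.003, "y": 0, "z": 0, "twist": 0, "claw": 30},
])

```text
t: 19.12
tcp_pos: [621.3, 15.4, 50.8]
tool_rot: [-0.0, 0.668, 0.744, -0.002]
ft_force: [-5.9, -6.3, 0.0]
finger_gap: 55.7
```

```bash
python3 st.py; python3 look.py w16; python3 look3.py s16
```

```text
19.12 jig xy of tcp from corner -26.8 -49.0 z 50.8 Fjig -6.5 -5.6 0.0 M [-1.23  0.87 -0.38] yaw 1.6793 gap 55.7
19.12 [621.3  15.4  50.8] yaw 1.6793 tilt [-0.004 -0.003 -1.   ] F [-5.9 -6.3  0. ] gap 55.7 q [ 0.01  0.54  1.68 -0.    0.93 -0.1 ]
```

View pics/w16.png

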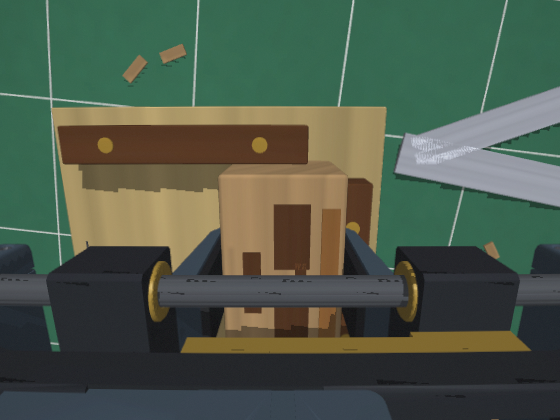

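View pics/s16.png

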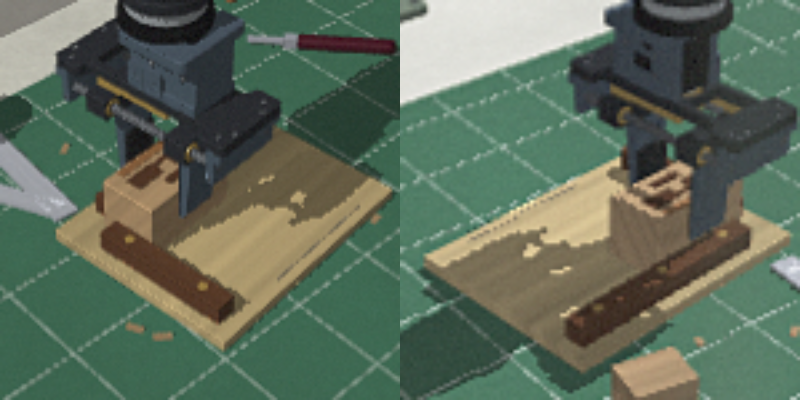

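It slid 2 mm at a constant 5-6 N, which is friction and not yet the short fence. Pushing on.

>>> drive_tool([
  {"x": 0.001, "y": 0, "z": 0, "twist": 0, "claw": 30},
  {"x": 0.002, "y": 0, "z": 0, "twist": 0, "claw": 30},
  {"x": 0.003, "y": 0, "z": 0, "twist": 0, "claw": 30},
  {"x": 0.003, "y": 0, "z": 0, "twist": 0, "claw": 30},
  {"x": 0.003, "y": 0, "z": 0, "twist": 0, "claw": 30},
])

```text
t: 19.9
tcp_pos: [621.3, 15.6, 50.9]
tool_rot: [0.001, 0.668, 0.745, -0.003]
ft_force: [-5.3, -13.1, 1.0]
finger_gap: 55.7
```

```bash
python3 st.py
```

```text
19.9 jig xy of tcp from corner -26.8 -48.8 z 50.9 Fjig -6.7 -12.4 1.0 M [-2.16  0.96 -0.43] yaw 1.6798 gap 55.7
```

The y force rose to -12.4 N with position stalled at -48.8 (home is about -49.3), so the short fence is bearing. I'll add x push so friction can't mask the long fence.

>>> drive_tool([
  {"x": 0, "y": 0.001, "z": 0, "twist": 0, "claw": 30},
  {"x": 0, "y": 0.002, "z": 0, "twist": 0, "claw": 30},
  {"x": 0, "y": 0.003, "z": 0, "twist": 0, "claw": 30},
  {"x": 0.001, "y": 0.003, "z": 0, "twist": 0, "claw": 30},
  {"x": 0.001, "y": 0.003, "z": 0, "twist": 0, "claw": 30},
  {"x": 0.001, "y": 0.003, "z": 0, "twist": 0, "claw": 30},
  {"x": 0.001, "y": 0.003, "z": 0, "twist": 0, "claw": 30},
])

```text
t: 20.78
tcp_pos: [621.4, 15.6, 51.0]
tool_rot: [-0.0, 0.668, 0.745, -0.005]
ft_force: [-9.7, -15.8, 4.4]
finger_gap: 55.9
```

```bash
python3 st.py; python3 look.py w17; python3 look3.py s17;python3 st.py; python3 look2.py s17b
```

```text
20.77 jig xy of tcp from corner -26.7 -48.8 z 51.0 Fjig -11.4 -14.7 4.4 M [-2.62  1.59 -0.5 ] yaw 1.6798 gap 55.9
20.77 [621.4  15.6  51. ] yaw 1.6798 tilt [-0.007 -0.008 -1.   ] F [ -9.7 -15.8   4.4] gap 55.9 q [ 0.01  0.54  1.67 -0.01  0.93 -0.09]
20.93 jig xy of tcp from corner -26.7 -48.8 z 51.0 Fjig -11.4 -14.4 4.4 M [-2.66  1.53 -0.52] yaw 1.6798 gap 55.5
20.93 [621.4  15.6  51. ] F [ -9.8 -15.5   4.4] gap 55.5
```

View pics/w17.png

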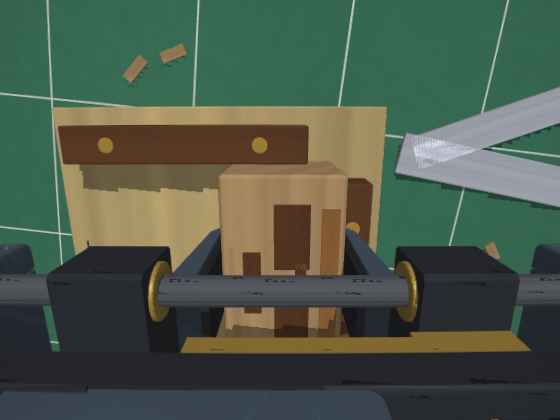

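View pics/s17.png

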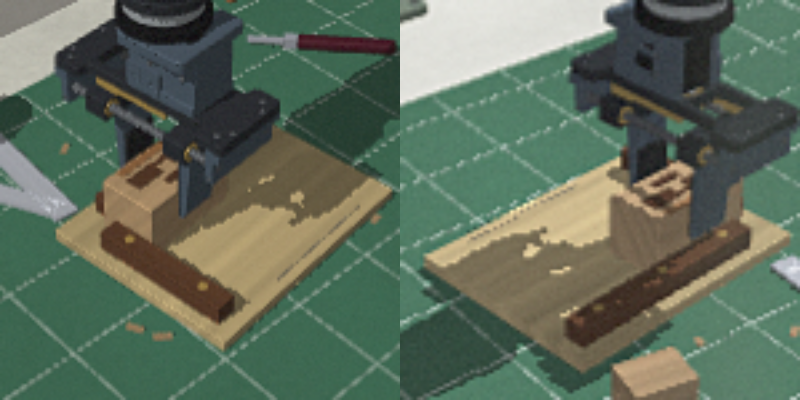

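View pics/s17b.png

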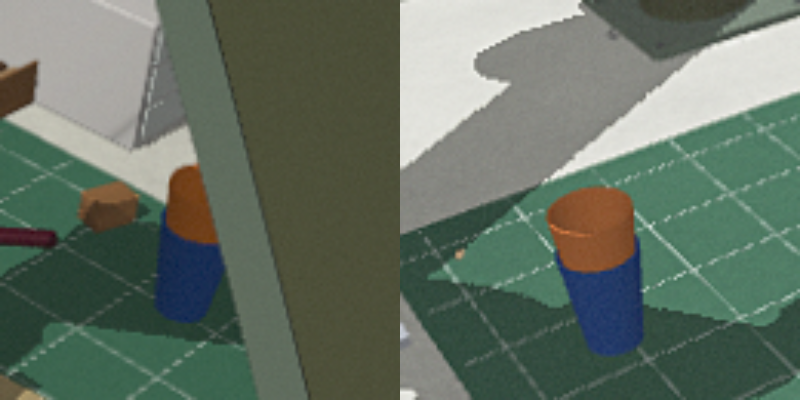

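Both fences hold: position stalls at (-26.7, -48.8) while the forces rise to 11.4 and 14.7 N. I'll add a bit more x margin, settle and recheck.

>>> drive_tool([
  {"x": 0, "y": 0.001, "z": 0, "twist": 0, "claw": 30},
  {"x": 0, "y": 0.002, "z": 0, "twist": 0, "claw": 30},
  {"x": 0, "y": 0.002, "z": 0, "twist": 0, "claw": 30},
  {"x": 0, "y": 0.002, "z": 0, "twist": 0, "claw": 30},
  {"x": 0, "y": 0.002, "z": 0, "twist": 0, "claw": 30},
  {"x": 0, "y": 0.002, "z": 0, "twist": 0, "claw": 30},
  {"x": 0, "y": 0.002, "z": 0, "twist": 0, "claw": 30},
  {"x": 0, "y": 0.002, "z": 0, "twist": 0, "claw": 30},
])

```text
t: 22.02
tcp_pos: [621.5, 15.6, 51.1]
tool_rot: [-0.001, 0.668, 0.745, -0.007]
ft_force: [-13.2, -17.0, 6.7]
finger_gap: 56.2
```

```bash
python3 st.py; python3 look.py w18; python3 st.py
```

```text
22.02 jig xy of tcp from corner -26.6 -48.8 z 51.1 Fjig -14.9 -15.4 6.7 M [-2.66  2.04 -0.49] yaw 1.6798 gap 56.2
22.02 [621.5  15.6  51.1] yaw 1.6798 tilt [-0.011 -0.008 -1.   ] F [-13.2 -17.    6.7] gap 56.2 q [ 0.01  0.55  1.67 -0.01  0.94 -0.09]
22.07 jig xy of tcp from corner -26.6 -48.8 z 51.1 Fjig -13.7 -14.9 7.1 M [-2.69  2.01 -0.56] yaw 1.6798 gap 55.7
```

View pics/w18.png

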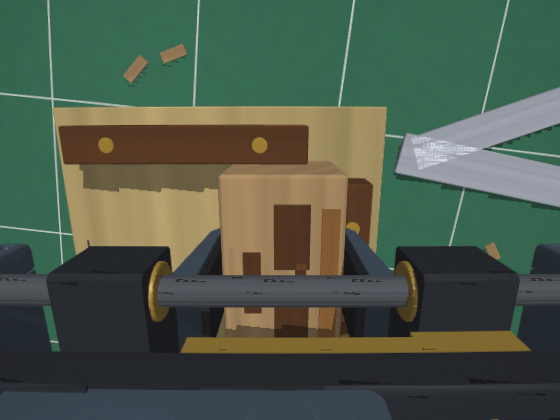

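The view is unchanged and still: the block sits against both fences, with tilt about 0.013 rad and yaw 0.001 rad off. Handing in.

```bash
python3 -c "
from bench import ticket
print(ticket.job_done())"; python3 st.py
```

```text
the job is handed in; nothing more can be done
None
the job is handed in; nothing more can be done
```

The orange cup is nested in the blue one and let go. The blank lies carved face up in the jig corner, and I handed the job in with it still gripped and pressed there. The job report gives no verdict, so the points below are my own last checks.

- **Cups:** Contact came at the predicted nested height. After release, the rim fit put the orange rim about 126 mm up and its centre within about 1 mm of where the blue cup had stood. Both cups stood upright in the last pictures.
- **Blank on the fences:** The TCP stopped moving in both directions while the measured push rose to about 14 N towards the long fence and 15 N towards the short one. The grip was set to 40 N. Tilt was about 0.013 rad and yaw about 0.001 rad off the jig's, with the underside at board height.
- **Friction:** The wrist sensor reads only the total push, so some of those forces go into friction. I inferred that both fences bear from the stalled position and the rising force. I could not measure the contact force on each fence separately.
- **Disagreements:**
  - The two fixed cameras differed by up to about 20 mm, so I used the wrist camera for every position.
  - The blank stopped about 1.3 mm further in x and 0.5 mm further in y than my measured corner predicted. That is within the 2 mm calibration error.
- **Other objects:** I brought nothing near the tools, offcuts or glue bottle. I did not re-measure their positions at the end.

The last reading before hand-in was at about 22 s of the 69 s allowed.

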